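# File the returned cartons by height and close the row with the sliding bookend

## Robot

A 6-joint arm with a two-finger parallel gripper is mounted at the origin on a cart in front of the work surface, level with it; the furniture and walls round the work are solid. World frame = base frame: x ahead of the robot, y to its left, z up, the work surface at z = 0. Lengths are in mm, angles in rad, forces in N, time in s.
With the tool pointing down it reaches from about 350 to 775 mm from the base axis. Payload 7.3 kg.
Tool frame: the origin (TCP) lies at the very end of the fingers, on their centre line; the grasp point (between the pads) lies behind it (bot.grip_point_offset is the z of the grasp point in the tool frame, in mm); z points along the fingers, y is the line along which they close (so a half turn about z gives the same grasp; the last joint's range is limited). The gripper opens to 92 mm and grips with 3 to 60 N. Pads are 19 mm wide; open, the fingers measure 130 mm over their backs; the gripper's body (75 mm by 190 mm) begins 47 mm behind the grasp point.
Start: joints at [-1.256, 0.342, 1.524, -0, 1.275, -0.146], TCP at [233.473, -470.25, 226.741] pointing down, gripper open.
Joint ranges: [-2.53, 2.53], [-0.77, 2.02], [0.04, 2.7], [-1, 4.14], [0.28, 2.66], [-3.11, 3.11]. Speed limits (rad/s): [2.57, 2.57, 3.14, 3.14, 3.14, 3.14].

## Interface

Orientations are given as [roll, pitch, yaw] about the fixed x, y, z axes, in that order (R = Rz(yaw) Ry(pitch) Rx(roll)).
In Python, from plant import bot gives the robot as it stands. The module is installed in compiled form; this text tells all that it offers.
- The arm moves only by the shell command python3 -m crank 'ROWS'. ROWS is JSON, a list that holds one entry, the list of rows, each a list of 5 numbers: the opening, from 0 (shut) to 1 (fully open), then the shift along the tool's x, y, z in cm, then the turn about the tool's z in degrees. In form: [[[claw, x, y, z, turn], ...]]. A call has exactly 10 rows; each row is the pose to reach, as a shift and turn from the pose commanded when the call began, along the tool's axes at that moment; what a row does not reach only later rows make up. A row lasts 1/10 s, in which the tool goes at most 50 mm and 8.59 degrees, less where a joint would pass 70% of its speed; a pose out of reach is approached as far as the arm can. A call with a gripper value outside its range is refused whole. The fingers move at their own pace and stop on an object; the grip force is fixed at half the most. Time passes only in rows, so rows that repeat a pose let the fingers close, or fill a call up. It gives the time, the measured TCP pose, the force, the opening and the grip force at its end, in the units of the state.
- bot.get_obs(): the state, without advancing time (a new reading comes with each control period).
- bot.capture(name): name is "side" or "top" or "wrist"; returns (picture, depth): 384x512x3 uint8, red, green, blue; 384x512 float32, mm along the optical axis (not along the pixel's ray), 0 where there is no reading.
- bot.calibration(name): a dict with "vertical_fov" (degrees; the focal length in pixels is half the picture's height over the tangent of half this angle, whatever the lens; pixels are square), "cx", "cy" (the principal point, pixels), "rvec" (rotation vector, rad) and "tvec" (3), from world to camera coordinates, as OpenCV has them; the wrist camera has in their place "tool_from_camera" (4x4, takes a point from camera to tool coordinates, whose origin is the TCP and whose axes are the flange's). Camera axes: x right, y down, z forward; pixel columns grow to the right and rows downward; lengths in mm; the calibration is good to about 2 mm. A picture is of the moment at which its call begins: read the wrist's pose just before it. calibration takes no time and is no camera call.
- bot.close_job(): hands the job in; it is judged then, once.
The state is a dict: "time": time; "joint_positions": joint angles; "dq": joint speeds; "tau": joint torques, N m; "tool_pos": TCP position; "tcp_rot": TCP orientation; "contact_force": force on the tool from outside, world axes, zero at the start; "moment": the same for the moment, N m; "grip_width": finger opening in mm; "finger_force": force on a finger pad.
Only numpy, scipy, OpenCV 4.12 (cv2) and the standard library are available. Lean on these libraries where they do the work, as an engineer would, in place of code of your own. Each camera call takes 0.05 s, during which the arm holds its last target. There are 200 camera calls.

## Task

Put the four medicine cartons that stand on the table back into the white carton file, side by side as in a row of books: the tallest next to the fixed bookend, then each in order of height down to the lowest. Then slide the movable bookend up to the row until the cartons stand snug between the two bookends, and let go. Leave the screw-cap tablet bottle in front of the file where it stands.

Things in the scene. Friction and masses are not known exactly. Their poses are not given: they have to be found in the camera images.
- carton_75: the tallest carton: white with a broad teal-blue band round its foot; 30 mm (own x) by 95 mm (own y) by 75 mm high. Origin at the centre of its underside, z up. Stands loose on the table, under 0.1 kg; grasp across its 30 mm side.
- carton_55: the second tallest carton: white with dark blue print and a blue end; 35 mm (own x) by 110 mm (own y) by 55 mm high. Origin at the centre of its underside, z up. Stands loose on the table, under 0.1 kg; grasp across its 35 mm side.
- carton_44: the third carton: white with purple ends; 50 mm (own x) by 100 mm (own y) by 44 mm high. Origin at the centre of its underside, z up. Stands loose on the table, under 0.15 kg; grasp across its 50 mm side.
- carton_30: the lowest carton: white and red; 45 mm (own x) by 100 mm (own y) by 30 mm high. Origin at the centre of its underside, z up. Stands loose on the table, under 0.1 kg; grasp across its 45 mm side.
- carton_file: white steel tray fixed on the table, 140 mm deep (own x, away from the robot), 380 mm long (own y, to the robot's left; the row runs along y). Origin at table height; floor 4 mm above it. Cartons stand in it with their long side (own y) along tray x, centred at x = 0, between front lip (inner face x = -63 mm, 14 mm high) and rear fence (x = +63, 27 mm high; guide rod behind it to 40 mm).
- bookend (a joint): travel in m of the movable bookend, a white plate 51 mm high that slides along the tray's y: 0 = fully back at the -y end, growing toward the fixed bookend, at most 0.20. Its pushing face lies at tray y = -165 mm + travel (free space between the bookends = 330 mm - travel). Light friction, about 1 N; it stays where it is left.
- bookend_grip (a point): grip point of the movable bookend, in the black upright tab on its plate, on the tray's centre line, 66 mm above the table. The tab is 12 mm thick along tray y (grasp across this), 40 mm along tray x, and free from 51 mm to its top at 77 mm. The point lies 8 mm behind the pushing face.
- tablet_bottle: bystander to leave alone: white screw-cap tablet bottle, 43 mm in diameter, 77 mm high, standing loose on the table between the robot and the file. Origin at the centre of its underside. (Also on the table: a drawer tower and stacked bins along its back edge, up to 0.37 m high, from x = 0.77 m on; the arm must pass in front of them.)
- fixed_end (a point): fixed bookend of the carton file: middle of its inner face, at floor level. It is an upright white plate 71 mm high (above the table) across the tray's +y end, at tray x = 0, y = +165 mm, z = 4 mm. The tallest carton goes next to it, the row runs from here along tray -y.

How it is judged (in metres and radians):
At the end, for the whole second after the job is handed in: All cartons upright on the file's floor, within 17 mm of its centre line and 0.12 rad of square, tallest to lowest from the fixed bookend, each at most 14 mm off its place in a gapless row; movable bookend leaves at most 14 mm play in the row; all at rest (y of carton_75 in the frame of carton_file between 0.136 and 0.153 m and x of carton_75 in the frame of carton_file between -0.017 and 0.017 m and z of carton_75 in the frame of carton_file between 0 and 0.008 m and angle between the y axis of each of carton_75, carton_55, carton_44, carton_30 and the x axis of carton_file, either way round below 0.12 rad and angle between each of carton_75, carton_55, carton_44, carton_30's own z axis and vertical below 0.1 rad and linear speed of each of carton_75, carton_55, carton_44, carton_30 below 0.01 m/s and y of carton_55 in the frame of carton_file between 0.1035 and 0.1205 m and x of carton_55 in the frame of carton_file between -0.017 and 0.017 m and z of carton_55 in the frame of carton_file between 0 and 0.008 m and y of carton_44 in the frame of carton_file between 0.061 and 0.078 m and x of carton_44 in the frame of carton_file between -0.017 and 0.017 m and z of carton_44 in the frame of carton_file between 0 and 0.008 m and y of carton_30 in the frame of carton_file between 0.0135 and 0.0305 m and x of carton_30 in the frame of carton_file between -0.017 and 0.017 m and z of carton_30 in the frame of carton_file between 0 and 0.008 m and value of joint bookend above 0.156 m); the robot touches nothing.
It fails at once if the tablet bottle is shifted by more than 25 mm or knocked over (distance of tablet_bottle from where it was at the start of the episode above 0.025 m or angle between tablet_bottle's own z axis and vertical above 0.5 rad).
It also fails if it takes over 136 s, if anything falls off the work surface, if the arm or the gripper's body presses on something with over 40 N, if the wrist force passes 120 N, or if a joint passes its speed limit or range.

## Working session

There is one attempt and no reset: what is moved stays moved. The work goes in short steps, Python scripts to look and compute and a shell command to move; the robot and the scene stay as the last step left them, time stands still between calls to the robot, and variables do not carry over. Pictures are saved under pics/ and viewed, at most 14 in all, crops included, and the job is handed in when it is done.

```bash
ls; mkdir -p pics
cat > h.py <<'E'
import numpy as np, cv2
from plant import bot
def K(n,shape=(384,512)):
    c=bot.calibration(n); f=shape[0]/2/np.tan(np.radians(c["vertical_fov"])/2)
    return c,f
def cloud(n,depth):
    c,f=K(n)
    v,u=np.mgrid[:384,:512]
    P=np.stack([(u-c["cx"])/f*depth,(v-c["cy"])/f*depth,depth],-1)
    if "rvec" in c:
        R=cv2.Rodrigues(np.array(c["rvec"],float))[0]; t=np.array(c["tvec"],float).ravel()
        return (P-t)@R
    o=bot.get_obs()
    T=np.array(c["tool_from_camera"]); 
    from scipy.spatial.transform import Rotation as Ro
    Rw=Ro.from_euler("xyz",o["tcp_rot"]).as_matrix()
    return (P@T[:3,:3].T+T[:3,3])@Rw.T+np.array(o["tool_pos"])
E
python3 - <<'E'
from h import *
print(bot.get_obs(), bot.grip_point_offset)
for n in ("top","side"):
    p,d=bot.capture(n); cv2.imwrite(f"pics/{n}0.png",cv2.cvtColor(p,cv2.COLOR_RGB2BGR)); np.save(f"{n}_d.npy",d); np.save(f"{n}_p.npy",p)
    print(n,bot.calibration(n),(d>0).mean())
E
```

```text
pics
{'time': 0.0, 'joint_positions': array([-1.25601855e+00,  3.42706038e-01,  1.52500259e+00,  1.20532118e-05,
        1.27539146e+00, -1.45998972e-01]), 'dq': array([-3.81947936e-04,  4.96423399e-05, -3.84763897e-04,  4.60569823e-04,
        1.87945777e-04,  8.53721267e-05]), 'tau': array([ 1.56500249e-03, -4.31242347e+01, -2.44214505e+01,  7.17912731e-02,
        5.60877775e-02, -1.41909672e-04]), 'tool_pos': array([ 233.33726444, -469.85202137,  226.05865596]), 'tcp_rot': array([-3.14010294e+00, -2.30705619e-04,  4.60773060e-01]), 'contact_force': array([ 0.08011734, -0.52364675, -0.58340579]), 'moment': array([ 0.02390477, -0.0370363 , -0.03836767]), 'finger_force': 0.0, 'grip_width': 91.58072120490996} -18.8
top {'vertical_fov': 43.972870276934444, 'cx': 260.03594147414844, 'cy': 188.46392916310091, 'rvec': array([ 2.15041445, -2.1025779 ,  0.22046694]), 'tvec': array([ -20.48339754,  553.58035018, 1404.60701049])} 0.9960225423177084
side {'vertical_fov': 51.41275130860976, 'cx': 255.73254991270417, 'cy': 189.7800456127305, 'rvec': array([ 0.47305541, -2.70834187,  1.2524381 ]), 'tvec': array([491.42618635, 172.60644808, 961.31468629])} 0.9962107340494791
```

View pics/top0.png

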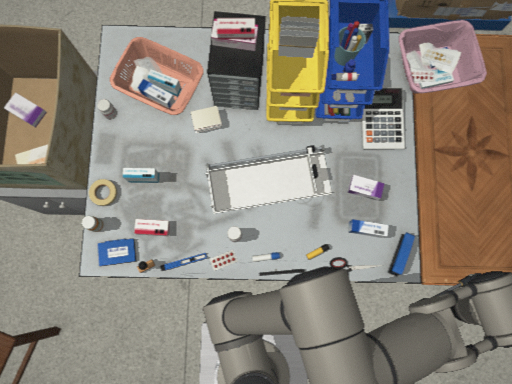

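View pics/side0.png

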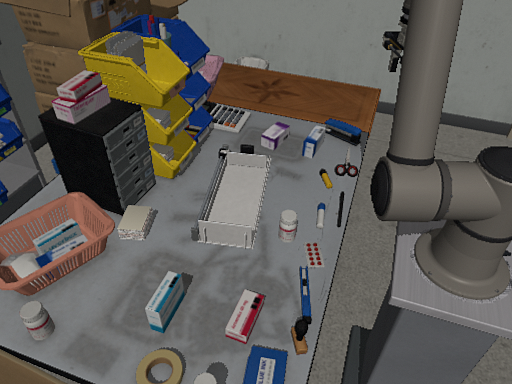

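The top view shows carton_75 near (140,174), carton_30 near (152,228), carton_44 near (366,186), carton_55 near (370,228), and the bottle at (235,233). The tray is centred near (268,183), with its fixed end on the left. The side view agrees with this. Next I'll measure the poses.

```bash
cat > m.py <<'E'
from h import *
def rect(P,win,zlo,zhi):
    u0,u1,v0,v1=win; Q=P[v0:v1,u0:u1].reshape(-1,3)
    Q=Q[(Q[:,2]>zlo)&(Q[:,2]<zhi)]
    r=cv2.minAreaRect(Q[:,:2].astype(np.float32)); (cx,cy),(w,h),a=r
    if w<h: w,h,a=h,w,a+90
    a=(a+90)%180-90
    return len(Q),np.round([cx,cy,w,h,a,np.median(Q[:,2])],1)
E
python3 - <<'E'
from m import *
d=np.load("top_d.npy"); P=cloud("top",d)
print("table z",[np.round(P[v,u],1) for u,v in((300,140),(110,150),(200,245),(340,150),(400,210))])
for n,w,h in (("75",(112,170,155,195),75),("30",(125,180,212,242),30),("44",(340,392,168,206),44),("55",(342,398,214,244),55),("bottle",(222,248,222,248),77)):
    print(n,rect(P,w,h-8,h+8))
print("tray hi",rect(P,(200,340,140,220),8,20))
print("fixed",rect(P,(200,222,155,215),55,80)); print("book",rect(P,(300,340,140,205),45,57)); print("tab",rect(P,(300,340,140,205),66,85))
side=cloud("side",np.load("side_d.npy"))
for n,w,h in (("75",(140,192,265,335),75),("30",(222,270,285,345),30),("44",(255,292,118,152),44),("55",(300,328,120,162),55)):
    print("side",n,rect(side,w,h-6,h+6))
print("floor",np.round([P[v,u] for u,v in((225,192),(260,185),(295,180))],1))
c=bot.calibration("top");
for u in range(202,218,1): print(u,np.round(P[190,u],0),end=" ")
im=cv2.imread("pics/top0.png"); s=cv2.imread("pics/side0.png")
a=cv2.resize(im[140:220,200:345],None,fx=4,fy=4,interpolation=2);b=cv2.resize(s[140:250,185:285],(290*1,320))
cv2.imwrite("pics/crop1.png",a)
E
```

```text
table z [array([ 7.277e+02, -1.351e+02,  7.000e-01]), array([6.785e+02, 4.761e+02, 6.000e-01]), array([381.1, 173.8,   0.7]), array([ 6.976e+02, -2.652e+02, -1.000e-01]), array([ 504.8, -452.1,    4.8])]
75 (314, array([590.1, 360.1,  96.2,  31.6, -88.7,  74.1]))
30 (478, array([431.4, 321.8, 100.9,  45.3,  88. ,  29. ]))
44 (521, array([ 571.2, -340.4,  100.9,   51.9,   75.2,   42.9]))
55 (421, array([ 441.8, -343. ,  111.2,   36.2,   81.5,   54.2]))
bottle (137, array([414.9,  66.6,  38.4,  35.8,   3.2,  76.2]))
tray hi (660, array([596. , -39.3, 434.2, 253.8, -88.5,  10.2]))
fixed (65, array([550.2, 141. , 127. ,   4.2,  10.8,  69. ]))
book (88, array([ 624.5, -177.2,  147.3,   24.9,   10.4,   48.8]))
tab (56, array([ 612. , -175. ,   38.1,   12.6,   11.3,   75.4]))
side 75 (680, array([590.8, 361.4,  96.2,  31.7, -89.9,  74.7]))
side 30 (1015, array([432.1, 322.7, 102. ,  45.6,  87.9,  29.7]))
side 44 (283, array([ 570.7, -338.5,  103.2,   52.9,   75.1,   43.8]))
side 55 (237, array([ 442. , -342. ,  113.5,   36.6,   82.1,   54.4]))
floor [[ 5.503e+02  1.023e+02 -5.000e-01]
 [ 5.752e+02 -8.300e+00  2.000e+00]
 [ 5.935e+02 -1.194e+02  5.100e+00]]
202 [555. 175.   0.] 203 [555. 172.  -1.] 204 [555. 169.  -2.] 205 [555. 166.   0.] 206 [556. 163.  -4.] 207 [557. 161. -10.] 208 [555. 156.   2.] 209 [556. 154.  -4.] 210 [555. 150.   2.] 211 [543. 141.  66.] 212 [545. 138.  58.] 213 [553. 139.  12.] 214 [556. 137.   1.] 215 [556. 134.  -1.] 216 [555. 131.   4.] 217 [556. 128.   3.]
```

View pics/crop1.png

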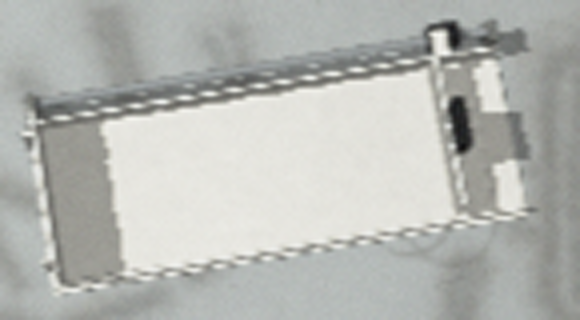

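The crop shows the fixed end at the left and the black tab at about (458,125). The sizes and heights match the given ones in both cameras. That puts the tray origin at about (582,-22), yaw 11°, with the bookend travel now about 17 mm. The plan is to place each carton with a finger gap. Each later carton's +y finger will push its neighbour up, and the bookend will close the row.

```bash
cat > g.py <<'E'
import sys
from h import *
A=np.radians(11.0); O=np.array([582.1,-22.4])
def tray(x,y): return O+x*np.array([np.cos(A),np.sin(A)])+y*np.array([-np.sin(A),np.cos(A)])
def go(*pts):
    o=bot.get_obs(); p=np.array(o["tool_pos"]); yaw=o["tcp_rot"][2]
    X=np.array([np.cos(yaw),np.sin(yaw),0]);Y=np.array([np.sin(yaw),-np.cos(yaw),0])
    print("t %.1f pos %s yaw %.1f F %s w %.1f g %.1f"%(o["time"],np.round(p,1),np.degrees(yaw),np.round(o["contact_force"],1),o["grip_width"],o["finger_force"]))
    for (x,y,z,w) in pts:
        d=np.array([x,y,z])-p; print((x,y,z,w),"-> cm",np.round([d@X/10,d@Y/10,-d[2]/10],2),"turn(yaw -) %.1f"%(-((w-np.degrees(yaw)+180)%360-180)))
if __name__=="__main__":
    # args: w:x,y,z,yaw (world) or t:x,y,z (tray, yaw 11)
    L=[]
    for a in sys.argv[1:]:
        v=list(map(float,a[2:].split(",")))
        if a[0]=="t": x,y=tray(v[0],v[1]); v=[round(x,1),round(y,1),v[2],11.]
        L.append(v)
    go(*L)
E
python3 g.py w:590.5,360.8,200,90.7
```

```text
t 0.1 pos [ 233.4 -469.9  226.1] yaw 26.4 F [-0.4  0.3 -0.7] w 91.9 g 0.0
(590.5, 360.8, 200.0, 90.7) -> cm [ 68.93 -58.52   2.61] turn(yaw -) -64.3
```

```bash
python3 -m crank '[[[1,3.4,-2.9,0,-3.5],[1,6.9,-5.9,0,-7],[1,10.3,-8.8,0,-10.5],[1,13.8,-11.7,0,-14],[1,17.2,-14.6,0,-17.5],[1,20.7,-17.6,0,-21],[1,24.1,-20.5,0,-24.5],[1,27.6,-23.4,0,-28],[1,31,-26.3,0,-31],[1,34.5,-29.3,0,-34.3]]]'; python3 g.py w:590.5,360.8,200,90.7
```

```text
time: 1.1
tool_pos: [412.4, -52.6, 226.7]
tcp_rot: [3.142, 0.0, 1.061]
contact_force: [1.0, -0.5, -0.0]
grip_width: 91.8
finger_force: 0.0
t 1.1 pos [412.4 -52.6 226.7] yaw 60.8 F [ 1.  -0.5 -0. ] w 91.8 g 0.0
(590.5, 360.8, 200.0, 90.7) -> cm [44.78 -4.61  2.67] turn(yaw -) -29.9
```

```bash
python3 -m crank '[[[1,5,-0.5,0.3,-4],[1,10,-1,0.6,-8],[1,15,-1.5,0.9,-12],[1,20,-2,1.2,-16],[1,25,-2.6,1.5,-20],[1,30,-3.1,1.8,-24],[1,35,-3.6,2.1,-28],[1,40,-4.1,2.4,-29.9],[1,44.78,-4.61,2.67,-29.9],[1,44.78,-4.61,2.67,-29.9]]]'; python3 g.py w:590.5,360.8,18,90.7
```

```text
time: 2.1
tool_pos: [591.1, 363.8, 196.0]
tcp_rot: [-3.138, -0.0, 1.586]
contact_force: [-0.0, -0.5, 0.1]
grip_width: 91.9
finger_force: 0.0
t 2.1 pos [591.1 363.8 196. ] yaw 90.9 F [-0.  -0.5  0.1] w 91.9 g 0.0
(590.5, 360.8, 18.0, 90.7) -> cm [-0.3  -0.06 17.8 ] turn(yaw -) 0.2
```

```bash
python3 -m crank '[[[1,0,0,0,0],[1,0,0,4,0],[1,0,0,8,0],[1,0,0,12,0],[1,0,0,15,0],[1,0,0,17,0],[1,0,0,18.2,0],[1,0,0,18.2,0],[0,0,0,18.2,0],[0,0,0,18.2,0]]]';python3 -m crank '[[[0,0,0,0,0],[0,0,0,0,0],[0,0,0,0,0],[0,0,0,0,0],[0,0,0,-3,0],[0,0,0,-6,0],[0,0,0,-9,0],[0,0,0,-12,0],[0,0,0,-12,0],[0,0,0,-12,0]]]';  python3 g.py t:0,120,140 t:0,120,26
```

```text
time: 3.1
tool_pos: [592.1, 358.8, 20.0]
tcp_rot: [3.139, -0.001, 1.581]
contact_force: [0.2, 0.3, 0.3]
grip_width: 80.3
finger_force: 0.0
time: 4.1
tool_pos: [591.3, 358.8, 138.5]
tcp_rot: [3.14, -0.0, 1.581]
contact_force: [-0.1, -0.7, -0.6]
grip_width: 2.0
finger_force: 0.0
t 4.1 pos [591.3 358.8 138.5] yaw 90.6 F [-0.1 -0.7 -0.6] w 2.0 g 0.0
(np.float64(559.2), np.float64(95.4), 140.0, 11.0) -> cm [-26.3   -3.49  -0.15] turn(yaw -) 79.6
(np.float64(559.2), np.float64(95.4), 26.0, 11.0) -> cm [-26.3   -3.49  11.25] turn(yaw -) 79.6
```

The fingers were still closing when I lifted, so I missed the carton. I'll check whether it's undisturbed.

Run:
```python
from m import *
p,d=bot.capture("side"); P=cloud("side",d); cv2.imwrite("pics/side1.png",cv2.cvtColor(p,cv2.COLOR_RGB2BGR))
for h in (75,30): print(rect(P,(140,192,265,335),h-6,h+6))
```

```text
(685, array([590.6, 360.8,  97. ,  31.8, -89.3,  74.7]))
(147, array([577.4, 365.2,  99.3,  27.9,  73.7,  30. ]))
```

View pics/side1.png

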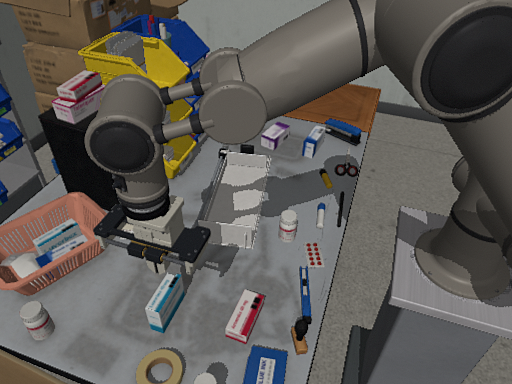

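The carton stands undisturbed at (165,300), with the gripper above it. I'll retry with more closing time.

```bash
python3 -m crank '[[[1,0,0,0,0],[1,0,0,0,0],[1,0,0,0,0],[1,0,0,0,0],[1,0,0,0,0],[1,0,0,0,0],[1,0,0,0,0],[1,0,0,0,0],[1,0.2,0,0,0],[1,0.2,0,0,0]]]';python3 -m crank '[[[1,0,0,3,0],[1,0,0,6,0],[1,0,0,9,0],[1,0,0,11,0],[1,0,0,12,0],[0,0,0,12,0],[0,0,0,12,0],[0,0,0,12,0],[0,0,0,12,0],[0,0,0,12,0]]]'; python3 -m crank '[[[0,0,0,0,0],[0,0,0,0,0],[0,0,0,0,0],[0,0,0,0,0],[0,0,0,0,0],[0,0,0,0,0],[0,0,0,0,0],[0,0,0,0,0],[0,0,0,0,0],[0,0,0,0,0]]]'
```

```text
time: 5.15
tool_pos: [591.1, 360.9, 138.0]
tcp_rot: [3.141, -0.0, 1.581]
contact_force: [-0.8, -0.7, 0.6]
grip_width: 76.0
finger_force: 0.0
time: 6.15
tool_pos: [591.5, 360.9, 19.0]
tcp_rot: [3.14, -0.001, 1.581]
contact_force: [0.5, 0.2, -0.2]
grip_width: 56.4
finger_force: 0.0
time: 7.15
tool_pos: [591.1, 360.7, 18.0]
tcp_rot: [3.142, 0.0, 1.581]
contact_force: [-0.4, -0.4, 0.8]
grip_width: 29.7
finger_force: 30.0
```

Gripped at 29.7 mm. Now lift and move over the tray.

```bash
python3 -m crank '[[[0,0,0,-2,0],[0,0,0,-5,0],[0,0,0,-8,0],[0,0,0,-11,0],[0,0,0,-13,0],[0,0,0,-13,0],[0,-3,-0.4,-13,7],[0,-6,-0.8,-13,14],[0,-9,-1.2,-13,21],[0,-12,-1.6,-13,28]]]';  python3 g.py t:0,120,150
```

```text
time: 8.15
tool_pos: [575.2, 239.2, 146.0]
tcp_rot: [-3.14, 0.002, 1.088]
contact_force: [1.3, -0.7, -0.7]
grip_width: 30.0
finger_force: 30.0
t 8.2 pos [575.2 239.2 146. ] yaw 62.3 F [ 1.3 -0.7 -0.7] w 30.0 g 30.0
(np.float64(559.2), np.float64(95.4), 150.0, 11.0) -> cm [-13.48   5.26  -0.4 ] turn(yaw -) 51.3
```

```bash
python3 -m crank '[[[0,-2,0.8,0,8],[0,-4,1.6,0,16],[0,-6,2.4,0,24],[0,-8,3.2,0,32],[0,-10,4,0,40],[0,-12,4.8,0,46],[0,-13.5,5.3,0,51.3],[0,-13.5,5.3,0,51.3],[0,-13.5,5.3,0,51.3],[0,-13.5,5.3,0,51.3]]]';  python3 g.py t:0,120,30 t:0,120,23
```

```text
time: 9.15
tool_pos: [561.1, 97.0, 147.4]
tcp_rot: [-3.141, 0.001, 0.199]
contact_force: [0.3, 0.3, -0.0]
grip_width: 29.7
finger_force: 30.0
t 9.2 pos [561.1  97.  147.4] yaw 11.4 F [ 0.3  0.3 -0. ] w 29.7 g 30.0
(np.float64(559.2), np.float64(95.4), 30.0, 11.0) -> cm [-0.22  0.12 11.74] turn(yaw -) 0.4
(np.float64(559.2), np.float64(95.4), 23.0, 11.0) -> cm [-0.22  0.12 12.44] turn(yaw -) 0.4
```

```bash
python3 -m crank '[[[0,-0.2,0.1,3,0.4],[0,-0.2,0.1,6,0.4],[0,-0.2,0.1,9,0.4],[0,-0.2,0.1,11,0.4],[0,-0.2,0.1,12,0.4],[0,-0.2,0.1,12.5,0.4],[0,-0.2,0.1,12.5,0.4],[0,-0.2,0.1,12.5,0.4],[0,-0.2,0.1,12.5,0.4],[0,-0.2,0.1,12.5,0.4]]]';  python3 g.py t:0,120,23
```

```text
time: 10.15
tool_pos: [560.0, 94.9, 23.7]
tcp_rot: [3.141, -0.001, 0.19]
contact_force: [-0.6, 0.4, -0.7]
grip_width: 30.2
finger_force: 30.0
t 10.2 pos [560.   94.9  23.7] yaw 10.9 F [-0.6  0.4 -0.7] w 30.2 g 30.0
(np.float64(559.2), np.float64(95.4), 23.0, 11.0) -> cm [-0.07 -0.07  0.07] turn(yaw -) -0.1
```

```bash
python3 -m crank '[[[0,0,0,0.15,0],[0,0,0,0.15,0],[0.47,0,0,0.15,0],[0.47,0,0,0.15,0],[0.47,0,0,0.15,0],[0.47,0,0,-3,0],[0.47,0,0,-6,0],[0.47,0,0,-10,0],[0.47,0,0,-14,0],[1,0,0,-16,0]]]';  python3 g.py w:442,-342.5,180,81.8
python3 - <<'E'
from m import *
p,d=bot.capture("side"); P=cloud("side",d); cv2.imwrite("pics/side2.png",cv2.cvtColor(p,cv2.COLOR_RGB2BGR))
Q=P[140:260,180:300]; Q=Q[(Q[...,2]>74)&(Q[...,2]<84)]
print(cv2.minAreaRect(Q[:,:2].astype(np.float32)),len(Q))
E
```

```text
time: 11.15
tool_pos: [560.8, 95.0, 186.7]
tcp_rot: [3.141, -0.005, 0.19]
contact_force: [0.5, -0.2, 0.1]
grip_width: 47.6
finger_force: 0.0
t 11.2 pos [560.8  95.  186.7] yaw 10.9 F [ 0.5 -0.2  0.1] w 47.6 g 0.0
(442.0, -342.5, 180.0, 81.8) -> cm [-19.94  40.71   0.67] turn(yaw -) -70.9
((518.3792114257812, -41.87623596191406), (213.08233642578125, 296.6282043457031), 7.570947647094727) 559
```

View pics/side2.png

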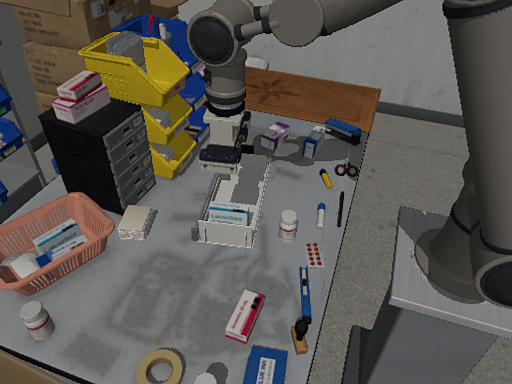

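Carton_75 stands upright and square in the tray at about (228,213). Next is carton_55.

```bash
python3 -m crank '[[[1,-2,4.1,0,-7.5],[1,-4,8.2,0,-15],[1,-6,12.3,0,-22.5],[1,-8,16.4,0,-30],[1,-10,20.5,0,-37.5],[1,-12,24.6,0,-45],[1,-14,28.7,0,-52.5],[1,-16,32.8,0,-60],[1,-18,36.9,0,-67],[1,-20,40.7,0,-70.9]]]';python3 -m crank '[[[1,0,0,0,0],[1,0,0,0,0],[1,0,0,0,0],[1,0,0,0,0],[1,0,0,0,0],[1,0,0,0,0],[1,0,0,0,0],[1,0,0,0,0],[1,0,0,0,0],[1,0,0,0,0]]]';  python3 g.py w:442,-342.5,13,81.8
```

```text
time: 12.2
tool_pos: [439.1, -344.3, 182.3]
tcp_rot: [-3.141, -0.0, 1.432]
contact_force: [0.8, -1.0, 0.3]
grip_width: 92.1
finger_force: 0.0
time: 13.2
tool_pos: [440.1, -342.6, 183.1]
tcp_rot: [3.142, 0.0, 1.428]
contact_force: [-0.2, 0.1, 0.0]
grip_width: 91.9
finger_force: 0.0
t 13.2 pos [ 440.1 -342.6  183.1] yaw 81.8 F [-0.2  0.1  0. ] w 91.9 g 0.0
(442.0, -342.5, 13.0, 81.8) -> cm [ 0.04  0.18 17.01] turn(yaw -) -0.0
```

```bash
python3 -m crank '[[[1,0,0.2,4,0],[0.6,0,0.2,8,0],[0.6,0,0.2,12,0],[0.6,0,0.2,15,0],[0.6,0,0.2,17,0],[0.6,0,0.2,17,0],[0,0,0.2,17,0],[0,0,0.2,17,0],[0,0,0.2,17,0],[0,0,0.2,17,0]]]';python3 -m crank '[[[0,0,0,0,0],[0,0,0,0,0],[0,0,0,0,0],[0,0,0,0,0],[0,0,0,0,0],[0,0,0,0,0],[0,0,0,0,0],[0,0,0,0,0],[0,0,0,0,0],[0,0,0,0,0]]]';  python3 g.py t:0,62,150
```

```text
time: 14.2
tool_pos: [442.8, -343.6, 14.5]
tcp_rot: [3.139, 0.002, 1.428]
contact_force: [-0.0, 0.6, 5.4]
grip_width: 34.9
finger_force: 30.0
time: 15.2
tool_pos: [442.8, -343.6, 14.5]
tcp_rot: [3.139, 0.002, 1.428]
contact_force: [-0.2, 0.1, 6.5]
grip_width: 34.9
finger_force: 30.0
t 15.2 pos [ 442.8 -343.6   14.5] yaw 81.8 F [-0.2  0.1  6.5] w 34.9 g 30.0
(np.float64(570.3), np.float64(38.5), 150.0, 11.0) -> cm [ 39.63   7.18 -13.55] turn(yaw -) 70.8
```

```bash
python3 -m crank '[[[0,0,0,-3,0],[0,0,0,-7,0],[0,0,0,-11,0],[0,0,0,-13.6,0],[0,4.4,0.8,-13.6,8],[0,8.8,1.6,-13.6,16],[0,13.2,2.4,-13.6,24],[0,17.6,3.2,-13.6,32],[0,22,4,-13.6,40],[0,26.4,4.8,-13.6,48]]]';python3 -m crank '[[[0,0,0,0,0],[0,0,0,0,0],[0,0,0,0,0],[0,0,0,0,0],[0,0,0,0,0],[0,0,0,0,0],[0,0,0,0,0],[0,0,0,0,0],[0,0,0,0,0],[0,0,0,0,0]]]';  python3 g.py t:0,62,150
```

```text
time: 16.2
tool_pos: [526.7, -89.3, 149.4]
tcp_rot: [3.141, -0.0, 0.593]
contact_force: [1.1, -0.9, -1.5]
grip_width: 34.6
finger_force: 30.0
time: 17.2
tool_pos: [526.5, -91.1, 149.0]
tcp_rot: [3.142, 0.0, 0.599]
contact_force: [-0.0, -0.4, -0.4]
grip_width: 35.2
finger_force: 30.0
t 17.2 pos [526.5 -91.1 149. ] yaw 34.3 F [-0.  -0.4 -0.4] w 35.2 g 30.0
(np.float64(570.3), np.float64(38.5), 150.0, 11.0) -> cm [10.92 -8.23 -0.1 ] turn(yaw -) 23.3
```

```bash
python3 -m crank '[[[0,3,-2,0,6],[0,6,-4.5,0,12],[0,9,-6.5,0,18],[0,10.9,-8.2,0,23.3],[0,10.9,-8.2,0,23.3],[0,10.9,-8.2,0,23.3],[0,10.9,-8.2,0,23.3],[0,10.9,-8.2,0,23.3],[0,10.9,-8.2,0,23.3],[0,10.9,-8.2,0,23.3]]]';  python3 g.py t:0,62,19
python3 - <<'E'
from m import *
for n in ("side","wrist"):
    o=bot.get_obs(); p,d=bot.capture(n); P=cloud(n,d); cv2.imwrite(f"pics/{n}3.png",cv2.cvtColor(p,cv2.COLOR_RGB2BGR))
    np.save(f"{n}3.npy",P)
a=np.hstack([cv2.imread("pics/side3.png")[120:280,150:310],]); 
b=cv2.imread("pics/wrist3.png"); a=cv2.resize(a,(384,384)); cv2.imwrite("pics/both3.png",cv2.resize(np.hstack([a,b]),None,fx=.88,fy=.88))
E
```

```text
time: 18.2
tool_pos: [570.3, 37.4, 149.1]
tcp_rot: [3.141, -0.0, 0.191]
contact_force: [0.2, 0.6, 0.2]
grip_width: 34.9
finger_force: 30.0
t 18.2 pos [570.3  37.4 149.1] yaw 11.0 F [0.2 0.6 0.2] w 34.9 g 30.0
(np.float64(570.3), np.float64(38.5), 19.0, 11.0) -> cm [ 0.02 -0.11 13.01] turn(yaw -) -0.0
```

View pics/both3.png

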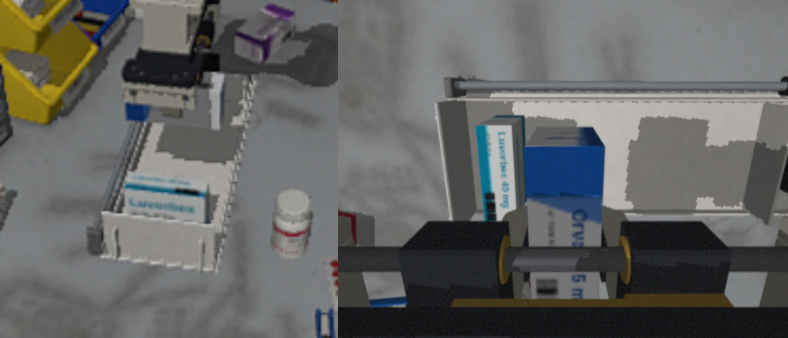

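Carton_75 is upright by the fixed bookend with a gap, and carton_55 is held straight with its blue end pointing away from the robot. I'll measure 75's top face in the tray frame.

```bash
python3 - <<'E'
from m import *; from g import tray,O,A
def rel(P,ylo,yhi,zlo,zhi):
    Q=P.reshape(-1,3); q=Q[:,:2]-O; x=q@[np.cos(A),np.sin(A)]; y=q@[-np.sin(A),np.cos(A)]
    m=(y>ylo)&(y<yhi)&(abs(x)<75)&(Q[:,2]>zlo)&(Q[:,2]<zhi)
    r=cv2.minAreaRect(np.c_[x,y][m].astype(np.float32)); print(m.sum(),np.round(r[0],1),np.round(r[1],1),round(r[2],1), np.round(np.percentile(x[m],[2,98]),1),np.round(np.percentile(y[m],[2,98]),1), round(np.median(Q[m,2]),1))
for n in("side","wrist"):
    P=np.load(n+"3.npy"); print(n); rel(P,95,145,74,84); rel(P,155,175,60,74)
P=np.load("wrist3.npy"); rel(P,0,60,-2,9)
E
cat >> m.py <<'E'
E
```

```text
side
382 [  1.3 118.6] [95.4 34.4] 0.4 [-45.   46.5] [104.6 134.9] 78.6
215 [  1.1 167. ] [128.5   8.4] 0.1 [-60.6  62.6] [164.7 170.6] 66.9
wrist
4267 [  6.2 118.4] [30.6 87.6] 89.9 [-33.5  49. ] [103.5 132.6] 79.4
1416 [ 10.8 166.1] [  4.8 113.1] 89.6 [-40.7  65.5] [164.  167.9] 69.3
3907 [ 7.  29.9] [ 59.7 135.2] 90.0 [-52.5  73.7] [ 0.6 57.8] 4.4
```

```bash
python3 -m crank '[[[0,0,0,3,0],[0,0,0,6,0],[0,0,0,9,0],[0,0,0,11,0],[0,0,0,12,0],[0,0,0,12.6,0],[0,0,0,12.9,0],[0,0,0,12.9,0],[0,0,0,12.9,0],[0,0,0,12.9,0]]]'; python3 -m crank '[[[0,0,-0.3,0,0],[0,0,-0.6,0,0],[0,0,-0.9,0,0],[0,0,-1.2,0,0],[0,0,-1.5,0,0],[0,0,-1.8,0,0],[0,0,-2.1,0,0],[0,0,-2.4,0,0],[0,0,-2.7,0,0],[0,0,-2.9,0,0]]]'; python3 g.py t:0,96,18.5
```

```text
time: 19.3
tool_pos: [570.8, 38.0, 20.8]
tcp_rot: [3.141, -0.001, 0.192]
contact_force: [-0.4, 0.1, -0.5]
grip_width: 34.9
finger_force: 30.0
time: 20.3
tool_pos: [564.7, 66.8, 20.0]
tcp_rot: [3.142, 0.0, 0.192]
contact_force: [0.2, -1.1, 0.1]
grip_width: 34.8
finger_force: 30.6
t 20.3 pos [564.7  66.8  20. ] yaw 11.0 F [ 0.2 -1.1  0.1] w 34.8 g 30.6
(np.float64(563.8), np.float64(71.8), 18.5, 11.0) -> cm [ 0.   -0.51  0.15] turn(yaw -) 0.0
```

```bash
python3 -m crank '[[[0,0,0,0.15,0],[0,0,0,0.15,0],[0.5,0,0,0.15,0],[0.5,0,0,0.15,0],[0.5,0,0,0.15,0],[0.5,0,0,0.15,0],[0.5,0,0,-3,0],[0.5,0,0,-7,0],[0.5,0,0,-11,0],[1,0,0,-15,0]]]';  python3 g.py w:571,-339.5,180,75.2
```

```text
time: 21.3
tool_pos: [564.5, 66.6, 171.4]
tcp_rot: [-3.141, 0.0, 0.192]
contact_force: [1.1, -0.2, -0.0]
grip_width: 50.2
finger_force: 0.0
t 21.3 pos [564.5  66.6 171.4] yaw 11.0 F [ 1.1 -0.2 -0. ] w 50.2 g 0.0
(571.0, -339.5, 180.0, 75.2) -> cm [-7.11 39.98 -0.86] turn(yaw -) -64.2
```

```bash
python3 -m crank '[[[1,-0.7,4,-0.9,-7],[1,-1.4,8,-0.9,-14],[1,-2.1,12,-0.9,-21],[1,-2.8,16,-0.9,-28],[1,-3.5,20,-0.9,-35],[1,-4.2,24,-0.9,-42],[1,-5,28,-0.9,-49],[1,-5.7,32,-0.9,-56],[1,-6.4,36,-0.9,-62],[1,-7.1,40,-0.9,-64.2]]]';python3 -m crank '[[[1,0,0,0,0],[1,0,0,0,0],[1,0,0,0,0],[1,0,0,0,0],[1,0,0,0,0],[1,0,0,0,0],[1,0,0,0,0],[1,0,0,0,0],[1,0,0,0,0],[1,0,0,0,0]]]';  python3 g.py w:571,-339.5,14,75.2;  python3 - <<'E'
from m import *; from g import O,A
def rel(P,ylo,yhi,zlo,zhi):
    Q=P.reshape(-1,3); q=Q[:,:2]-O; x=q@[np.cos(A),np.sin(A)]; y=q@[-np.sin(A),np.cos(A)]
    m=(y>ylo)&(y<yhi)&(abs(x)<75)&(Q[:,2]>zlo)&(Q[:,2]<zhi)
    r=cv2.minAreaRect(np.c_[x,y][m].astype(np.float32)); print(m.sum(),np.round(r[0],1),np.round(r[1],1),round(r[2],1), np.round(np.percentile(x[m],[2,98]),1),np.round(np.percentile(y[m],[2,98]),1), round(np.median(Q[m,2]),1))
p,d=bot.capture("side"); P=cloud("side",d); rel(P,95,160,75,84); rel(P,50,120,54,64)
p,d=bot.capture("top"); P=cloud("top",d); rel(P,95,160,75,84); rel(P,50,120,54,64)
E
```

```text
time: 22.3
tool_pos: [571.1, -341.3, 178.9]
tcp_rot: [-3.141, -0.0, 1.316]
contact_force: [-0.4, -0.1, -0.1]
grip_width: 91.8
finger_force: 0.0
time: 23.3
tool_pos: [571.4, -339.7, 179.0]
tcp_rot: [3.142, 0.0, 1.312]
contact_force: [-0.3, -0.1, 0.3]
grip_width: 91.9
finger_force: 0.0
t 23.3 pos [ 571.4 -339.7  179. ] yaw 75.2 F [-0.3 -0.1  0.3] w 91.9 g 0.0
(571.0, -339.5, 14.0, 75.2) -> cm [ 1.00e-02 -4.00e-02  1.65e+01] turn(yaw -) -0.0
382 [  1.6 141.8] [34.6 95. ] 89.5 [-44.4  46.9] [127.2 157.5] 78.8
409 [ 1.2 89.6] [109.9  40.9] 0.1 [-52.5  54.3] [ 72.3 106.7] 58.8
270 [  0.8 141.7] [30.  94.4] 89.9 [-44.6  46.2] [127.4 156.1] 79.2
366 [ 0.8 89.2] [110.8  34.6] 0.1 [-53.   53.7] [ 72.5 106. ] 58.3
```

```bash
python3 -m crank '[[[1,0,0,4,0],[0.8,0,0,8,0],[0.8,0,0,12,0],[0.8,0,0,15,0],[0.8,0,0,16.5,0],[0.8,0,0,16.5,0],[0,0,0,16.5,0],[0,0,0,16.5,0],[0,0,0,16.5,0],[0,0,0,16.5,0]]]';python3 -m crank '[[[0,0,0,0,0],[0,0,0,0,0],[0,0,0,0,0],[0,0,0,0,0],[0,0,0,-3,0],[0,0,0,-6,0],[0,0,0,-9,0],[0,0,0,-12,0],[0,0,0,-12,0],[0,0,0,-12,0]]]';  python3 g.py t:0,23,135
```

```text
time: 24.4
tool_pos: [572.1, -340.2, 15.7]
tcp_rot: [3.139, 0.001, 1.313]
contact_force: [-0.7, 0.6, 3.0]
grip_width: 49.2
finger_force: 30.0
time: 25.4
tool_pos: [571.4, -339.7, 134.4]
tcp_rot: [3.141, 0.0, 1.312]
contact_force: [0.3, 0.2, -0.5]
grip_width: 49.7
finger_force: 30.0
t 25.4 pos [ 571.4 -339.7  134.4] yaw 75.2 F [ 0.3  0.2 -0.5] w 49.7 g 30.0
(np.float64(577.7), np.float64(0.2), 135.0, 11.0) -> cm [33.02 -8.08 -0.06] turn(yaw -) 64.2
```

```bash
python3 -m crank '[[[0,3.6,-0.9,0,7],[0,7.3,-1.8,0,14],[0,11,-2.7,0,21],[0,14.7,-3.6,0,28],[0,18.3,-4.5,0,35],[0,22,-5.4,0,42],[0,25.7,-6.3,0,49],[0,29.3,-7.2,0,56],[0,33,-8.1,0,62],[0,33,-8.1,0,64.2]]]';python3 -m crank '[[[0,0,0,0,0],[0,0,0,0,0],[0,0,0,0,0],[0,0,0,3,0],[0,0,0,6,0],[0,0,0,9,0],[0,0,0,10,0],[0,0,0,10,0],[0,0,0,10,0],[0,0,0,10,0]]]';  python3 g.py t:0,23,19
```

```text
time: 26.4
tool_pos: [575.9, 4.7, 132.1]
tcp_rot: [-3.139, 0.004, 0.193]
contact_force: [-0.3, -0.8, -0.3]
grip_width: 49.7
finger_force: 30.0
time: 27.4
tool_pos: [578.6, -0.2, 35.6]
tcp_rot: [3.141, -0.003, 0.192]
contact_force: [-0.4, -0.7, 0.2]
grip_width: 49.9
finger_force: 30.0
t 27.4 pos [ 5.786e+02 -2.000e-01  3.560e+01] yaw 11.0 F [-0.4 -0.7  0.2] w 49.9 g 30.0
(np.float64(577.7), np.float64(0.2), 19.0, 11.0) -> cm [-0.08 -0.06  1.66] turn(yaw -) -0.0
```

```bash
python3 -m crank '[[[0,0,0,0.6,0],[0,0,0,1.2,0],[0,0,0,1.5,0],[0,0,0,1.5,0],[0,0,-0.4,1.5,0],[0,0,-0.8,1.5,0],[0,0,-1.2,1.5,0],[0,0,-1.6,1.5,0],[0,0,-2,1.5,0],[0,0,-2.3,1.5,0]]]';python3 -m crank '[[[0,0,0,0.15,0],[0,0,0,0.15,0],[0.65,0,0,0.15,0],[0.65,0,0,0.15,0],[0.65,0,0,0.15,0],[0.65,0,0,0.15,0],[0.65,0,0,-3,0],[0.65,0,0,-7,0],[0.65,0,0,-11,0],[1,0,0,-15,0]]]';  python3 g.py w:431.8,322.3,180,88
```

```text
time: 28.4
tool_pos: [573.7, 22.7, 19.6]
tcp_rot: [3.141, -0.002, 0.192]
contact_force: [1.2, -2.6, 5.3]
grip_width: 49.9
finger_force: 30.4
time: 29.4
tool_pos: [572.5, 22.9, 170.0]
tcp_rot: [-3.141, 0.001, 0.192]
contact_force: [0.2, -0.2, -0.1]
grip_width: 64.1
finger_force: 0.0
t 29.4 pos [572.5  22.9 170. ] yaw 11.0 F [ 0.2 -0.2 -0.1] w 64.1 g 0.0
(431.8, 322.3, 180.0, 88.0) -> cm [ -8.1  -32.08  -1.  ] turn(yaw -) -77.0
```

```bash
python3 -m crank '[[[1,-0.8,-3.2,-1,-8],[1,-1.6,-6.4,-1,-16],[1,-2.4,-9.6,-1,-24],[1,-3.2,-12.8,-1,-32],[1,-4,-16,-1,-40],[1,-4.8,-19.2,-1,-48],[1,-5.6,-22.4,-1,-56],[1,-6.4,-25.6,-1,-64],[1,-7.2,-28.8,-1,-72],[1,-8.1,-32.1,-1,-77]]]';python3 -m crank '[[[1,0,0,0,0],[1,0,0,0,0],[1,0,0,0,0],[1,0,0,0,0],[1,0,0,0,0],[1,0,0,0,0],[1,0,0,0,0],[1,0,0,0,0],[1,0,0,0,0],[1,0,0,0,0]]]';  python3 g.py w:431.8,322.3,10,88;  python3 - <<'E'
from m import *; from g import O,A
def rel(P,ylo,yhi,zlo,zhi):
    Q=P.reshape(-1,3); q=Q[:,:2]-O; x=q@[np.cos(A),np.sin(A)]; y=q@[-np.sin(A),np.cos(A)]
    m=(y>ylo)&(y<yhi)&(abs(x)<75)&(Q[:,2]>zlo)&(Q[:,2]<zhi)
    r=cv2.minAreaRect(np.c_[x,y][m].astype(np.float32)); print(m.sum(),np.round(r[0],1),np.round(r[1],1),round(r[2],1), np.round(np.percentile(x[m],[2,98]),1),np.round(np.percentile(y[m],[2,98]),1), round(np.median(Q[m,2]),1))
for n in("side","top"):
    p,d=bot.capture(n); P=cloud(n,d); cv2.imwrite(f"pics/{n}4.png",cv2.cvtColor(p,cv2.COLOR_RGB2BGR))
    rel(P,95,160,75,84); rel(P,50,140,54,64); rel(P,10,90,43,52)
E
```

```text
time: 30.4
tool_pos: [431.3, 323.4, 178.6]
tcp_rot: [-3.141, 0.0, 1.541]
contact_force: [0.4, 1.1, -0.4]
grip_width: 92.0
finger_force: 0.0
time: 31.4
tool_pos: [432.3, 322.3, 179.0]
tcp_rot: [3.142, 0.0, 1.536]
contact_force: [-0.6, 0.6, 0.5]
grip_width: 91.8
finger_force: 0.0
t 31.4 pos [432.3 322.3 179. ] yaw 88.0 F [-0.6  0.6  0.5] w 91.8 g 0.0
(431.8, 322.3, 10.0, 88.0) -> cm [-1.00e-02 -5.00e-02  1.69e+01] turn(yaw -) -0.0
5 [ -6.2 148.2] [19.6  4.5] 87.0 [-8.  -3.5] [138.3 157.7] 76.9Traceback (most recent call last):
  File "<stdin>", line 8, in <module>
  File "<stdin>", line 5, in rel
    return _quantile_unchecked(
        a, q, axis, out, overwrite_input, method, keepdims, weights)
    return _ureduce(a,
                    func=_quantile_ureduce_func,
    ...<5 lines>...
                    overwrite_input=overwrite_input,
                    method=method)
    r = func(a, **kwargs)
    result = _quantile(arr,
                       quantiles=q,
    ...<2 lines>...
                       out=out,
                       weights=wgt)
    slices_having_nans = np.isnan(arr[-1, ...])
                                  ~~~^^^^^^^^^
IndexError: index -1 is out of bounds for axis 0 with size 0
```

```bash
cat >> m.py <<'E'
from g import O,A
def rel(P,ylo,yhi,zlo,zhi):
    Q=P.reshape(-1,3); q=Q[:,:2]-O; x=q@[np.cos(A),np.sin(A)]; y=q@[-np.sin(A),np.cos(A)]
    m=(y>ylo)&(y<yhi)&(abs(x)<75)&(Q[:,2]>zlo)&(Q[:,2]<zhi)
    if m.sum()<20: print("few"); return
    r=cv2.minAreaRect(np.c_[x,y][m].astype(np.float32)); print(m.sum(),np.round(r[0],1),np.round(r[1],1),round(r[2],1), np.round(np.percentile(x[m],[2,98]),1),np.round(np.percentile(y[m],[2,98]),1), round(np.median(Q[m,2]),1))
E
python3 -m crank '[[[1,0,0,4,0],[0.8,0,0,8,0],[0.8,0,0,12,0],[0.8,0,0,15,0],[0.8,0,0,16.9,0],[0.8,0,0,16.9,0],[0,0,0,16.9,0],[0,0,0,16.9,0],[0,0,0,16.9,0],[0,0,0,16.9,0]]]'
python3 - <<'E'
from m import *
p,d=bot.capture("top"); P=cloud("top",d); cv2.imwrite(f"pics/top4.png",cv2.cvtColor(p,cv2.COLOR_RGB2BGR))
rel(P,95,160,75,84); rel(P,50,140,54,64); rel(P,10,90,43,52)
E
```

```text
time: 32.45
tool_pos: [432.8, 322.6, 11.0]
tcp_rot: [3.14, -0.001, 1.536]
contact_force: [-0.7, -0.4, -0.2]
grip_width: 45.9
finger_force: 0.0
261 [  1.  141.9] [95.5 29.9] 0.2 [-44.7  46.1] [127.5 156.1] 78.8
380 [-1.  93.1] [ 71.4 110.9] 87.1 [-53.1  53.3] [ 90.9 124.8] 58.6
431 [-0.  45.2] [ 49.8 101. ] 89.8 [-49.1  47.4] [21.9 69. ] 47.2
```

View pics/top4.png

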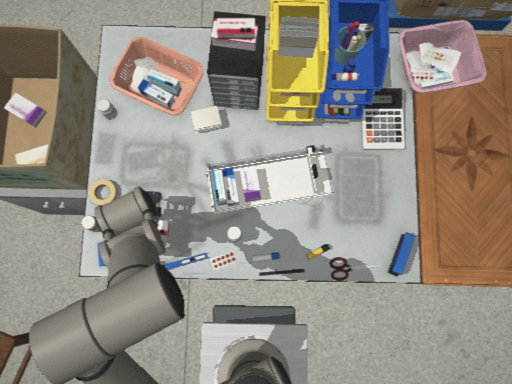

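The row stands square: 75 at y 142, 55 at 108 and 44 at 45. Next is carton_30.

```bash
python3 -m crank '[[[0,0,0,0,0],[0,0,0,0,0],[0,0,0,0,0],[0,0,0,-3,0],[0,0,0,-6,0],[0,0,0,-9,0],[0,0,0,-12,0],[0,0,0,-15,0],[0,0,0,-15,0],[0,0,0,-15,0]]]';  python3 g.py t:0,-27,158
```

```text
time: 33.5
tool_pos: [432.3, 322.4, 160.3]
tcp_rot: [3.141, -0.0, 1.536]
contact_force: [-0.5, 0.4, 0.2]
grip_width: 45.1
finger_force: 30.0
t 33.5 pos [432.3 322.4 160.3] yaw 88.0 F [-0.5  0.4  0.2] w 45.1 g 30.0
(np.float64(587.3), np.float64(-48.9), 158.0, 11.0) -> cm [-36.56  16.79   0.23] turn(yaw -) 77.0
```

```bash
python3 -m crank '[[[0,-3.7,1.7,0,7.7],[0,-7.3,3.4,0,15.4],[0,-11,5,0,23.1],[0,-14.6,6.7,0,30.8],[0,-18.3,8.4,0,38.5],[0,-22,10,0,46.2],[0,-25.6,11.7,0,54],[0,-29.3,13.4,0,61.6],[0,-33,15.1,0,69.3],[0,-36.6,16.8,0,77]]]';python3 -m crank '[[[0,0,0,0,0],[0,0,0,0,0],[0,0,0,0,0],[0,0,0,4,0],[0,0,0,8,0],[0,0,0,12,0],[0,0,0,12.5,0],[0,0,0,12.5,0],[0,0,0,12.5,0],[0,0,0,12.5,0]]]';  python3 g.py t:0,-27,15.5
```

```text
time: 34.5
tool_pos: [586.9, -50.9, 158.1]
tcp_rot: [-3.14, 0.003, 0.186]
contact_force: [1.0, 1.4, 0.2]
grip_width: 44.9
finger_force: 30.0
time: 35.5
tool_pos: [588.9, -49.3, 37.4]
tcp_rot: [3.14, -0.004, 0.192]
contact_force: [0.5, 0.0, 0.8]
grip_width: 44.6
finger_force: 30.0
t 35.5 pos [588.9 -49.3  37.4] yaw 11.0 F [0.5 0.  0.8] w 44.6 g 30.0
(np.float64(587.3), np.float64(-48.9), 15.5, 11.0) -> cm [-0.14 -0.07  2.19] turn(yaw -) 0.0
```

```bash
python3 -m crank '[[[0,-0.1,0,0.8,0],[0,-0.1,0,1.6,0],[0,-0.1,0,2.1,0],[0,-0.1,0,2.1,0],[0,-0.1,-0.4,2.1,0],[0,-0.1,-0.8,2.1,0],[0,-0.1,-1.2,2.1,0],[0,-0.1,-1.6,2.1,0],[0,-0.1,-2,2.1,0],[0,-0.1,-2.3,2.1,0]]]';python3 -m crank '[[[0,0,0,0.1,0],[0,0,0,0.1,0],[0.6,0,0,0.1,0],[0.6,0,0,0.1,0],[0.6,0,0,0.1,0],[0.6,0,0,0.1,0],[0.6,0,0,-3,0],[0.6,0,0,-7,0],[0.6,0,0,-11,0],[1,0,0,-13,0]]]';  python3 g.py w:612,-175,130,11 w:612,-175,56,11
```

```text
time: 36.5
tool_pos: [582.2, -26.7, 14.2]
tcp_rot: [3.141, -0.001, 0.192]
contact_force: [1.5, -3.6, 5.0]
grip_width: 44.9
finger_force: 30.4
time: 37.5
tool_pos: [583.1, -26.9, 147.3]
tcp_rot: [3.14, -0.004, 0.192]
contact_force: [1.1, 0.3, -0.5]
grip_width: 59.4
finger_force: 0.0
t 37.5 pos [583.1 -26.9 147.3] yaw 11.0 F [ 1.1  0.3 -0.5] w 59.4 g 0.0
(612.0, -175.0, 130.0, 11.0) -> cm [1.000e-02 1.509e+01 1.730e+00] turn(yaw -) -0.0
(612.0, -175.0, 56.0, 11.0) -> cm [1.000e-02 1.509e+01 9.130e+00] turn(yaw -) -0.0
```

```bash
python3 -m crank '[[[1,0,4,0,0],[1,0,8,0,0],[1,0,12,0,0],[1,0,15.1,1.7,0],[1,0,15.1,1.7,0],[0.6,0,15.1,1.7,0],[0.6,0,15.1,1.7,0],[0.6,0,15.1,1.7,0],[0.6,0,15.1,1.7,0],[0.6,0,15.1,1.7,0]]]'; python3 g.py w:612,-175,57,11
python3 - <<'E'
from m import *
for n in("side","top"):
    p,d=bot.capture(n); P=cloud(n,d); cv2.imwrite(f"pics/{n}5.png",cv2.cvtColor(p,cv2.COLOR_RGB2BGR)); print(n)
    rel(P,100,162,75,84); rel(P,98,140,54,64); rel(P,30,96,43,52); rel(P,-40,30,30,40)
E
```

```text
time: 38.5
tool_pos: [611.0, -174.5, 127.5]
tcp_rot: [3.141, -0.001, 0.193]
contact_force: [-0.3, 0.5, -0.4]
grip_width: 57.7
finger_force: 0.0
t 38.5 pos [ 611.  -174.5  127.5] yaw 11.1 F [-0.3  0.5 -0.4] w 57.7 g 0.0
(612.0, -175.0, 57.0, 11.0) -> cm [0.09 0.07 7.05] turn(yaw -) 0.1
side
382 [  1.7 142.8] [35.8 94.6] 89.9 [-44.   47.3] [127.2 158.1] 78.7
133 [  0.6 117.4] [ 39.3 109.7] 89.7 [-54.  53.] [ 98.1 128. ] 58.7
387 [-3.6 62.3] [ 52.6 108.2] 83.3 [-49.2  47.8] [41.3 79.8] 47.8
421 [12.1 -3.4] [125.6  49.2] 0.1 [-49.  47.] [-25.6  19.1] 33.7
top
262 [  1.3 141.8] [95.8 29.6] 0.3 [-43.6  46.6] [127.6 156. ] 78.6
287 [ -0.3 116.3] [110.3  35.8] 0.0 [-54.2  52.9] [ 98.8 126. ] 58.8
431 [-2.5 68.2] [ 54.2 104.3] 89.4 [-49.9  47.3] [42.  90.4] 47.4
374 [11.5 -5.1] [126.8  46.1] 0.1 [-50.  48.] [-26.3  17.3] 33.8
```

View pics/side5.png

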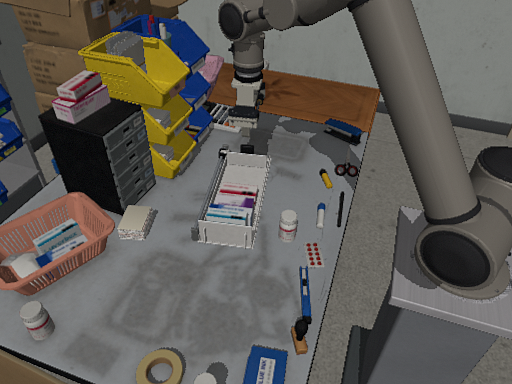

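All four cartons stand square in order, near (235,200), with carton_30 at y≈-4. Now I'll grip the bookend tab.

```bash
python3 -m crank '[[[0.6,0,0,3,0],[0.6,0,0,5,0],[0.6,0,0,7,0],[0.6,0,0,7,0],[0,0,0,7,0],[0,0,0,7,0],[0,0,0,7,0],[0,0,0,7,0],[0,0,0,7,0],[0,0,0,7,0]]]'; python3 -m crank '[[[0,0,0,0,0],[0,0,0,0,0],[0,0,0,0,0],[0,0,0,0,0],[0,0,0,0,0],[0,0,0,0,0],[0,0,0,0,0],[0,0,-0.5,0,0],[0,0,-1,0,0],[0,0,-1.5,0,0]]]'; python3 g.py t:0,-8,56
```

```text
time: 39.6
tool_pos: [610.9, -175.2, 57.3]
tcp_rot: [3.141, -0.0, 0.192]
contact_force: [0.7, -1.5, 1.7]
grip_width: 11.5
finger_force: 22.4
time: 40.6
tool_pos: [608.1, -160.5, 57.3]
tcp_rot: [3.141, -0.001, 0.192]
contact_force: [-0.2, -2.0, 3.6]
grip_width: 11.6
finger_force: 30.0
t 40.6 pos [ 608.1 -160.5   57.3] yaw 11.0 F [-0.2 -2.   3.6] w 11.6 g 30.0
(np.float64(583.6), np.float64(-30.3), 56.0, 11.0) -> cm [  0.08 -13.24   0.13] turn(yaw -) -0.0
```

```bash
python3 -m crank '[[[0,0,-1,0,0],[0,0,-2,0,0],[0,0,-3,0,0],[0,0,-4,0,0],[0,0,-5,0,0],[0,0,-6,0,0],[0,0,-7,0,0],[0,0,-8,0,0],[0,0,-9,0,0],[0,0,-10,0,0]]]'; python3 -m crank '[[[0,0,-0.2,0,0],[0,0,-0.4,0,0],[0,0,-0.6,0,0],[0,0,-0.8,0,0],[0,0,-1,0,0],[0,0,-1.2,0,0],[0,0,-1.4,0,0],[0,0,-1.6,0,0],[0,0,-1.8,0,0],[0,0,-2,0,0]]]'; python3 g.py t:0,-3,57
```

```text
time: 41.6
tool_pos: [589.1, -61.6, 57.3]
tcp_rot: [3.141, -0.001, 0.192]
contact_force: [1.1, -1.7, 4.7]
grip_width: 12.0
finger_force: 30.0
time: 42.6
tool_pos: [585.4, -42.2, 57.3]
tcp_rot: [3.141, -0.001, 0.192]
contact_force: [0.7, -1.4, 5.7]
grip_width: 11.2
finger_force: 30.0
t 42.6 pos [585.4 -42.2  57.3] yaw 11.0 F [ 0.7 -1.4  5.7] w 11.2 g 30.0
(np.float64(582.7), np.float64(-25.3), 57.0, 11.0) -> cm [ 0.06 -1.71  0.03] turn(yaw -) 0.0
```

```bash
python3 -m crank '[[[0,0,-0.2,0,0],[0,0,-0.4,0,0],[0,0,-0.6,0,0],[0,0,-0.8,0,0],[0,0,-1,0,0],[0,0,-1.1,0,0],[0,0,-1.2,0,0],[0,0,-1.3,0,0],[0,0,-1.4,0,0],[0,0,-1.4,0,0]]]'; python3 g.py t:0,-3,57
python3 - <<'E'
from m import *
for n in("side",):
    p,d=bot.capture(n); P=cloud(n,d); print(n)
    rel(P,100,164,75,84); rel(P,98,140,54,64); rel(P,30,96,43,52)
E
```

```text
time: 43.6
tool_pos: [582.8, -28.7, 57.3]
tcp_rot: [3.141, -0.001, 0.192]
contact_force: [0.6, -1.9, 5.7]
grip_width: 11.9
finger_force: 30.0
t 43.6 pos [582.8 -28.7  57.3] yaw 11.0 F [ 0.6 -1.9  5.7] w 11.9 g 30.0
(np.float64(582.7), np.float64(-25.3), 57.0, 11.0) -> cm [ 0.05 -0.34  0.03] turn(yaw -) 0.0
side
389 [  1.4 146.5] [94.7 33.2] 0.4 [-44.3  46.8] [131.2 162.2] 78.6
185 [  0.5 116.9] [ 37.7 110.4] 89.8 [-53.8  52.8] [ 98.3 131.8] 58.9
385 [-0.5 65.8] [99.5 41.4] 1.3 [-48.7  47.4] [46.7 84.3] 47.9
```

```bash
python3 -m crank '[[[0,0,-0.1,0,0],[0,0,-0.1,0,0],[0,0,-0.2,0,0],[0,0,-0.2,0,0],[0,0,-0.3,0,0],[0,0,-0.3,0,0],[0,0,-0.35,0,0],[0,0,-0.35,0,0],[0,0,-0.35,0,0],[0,0,-0.35,0,0]]]'; python3 g.py t:0,-3,57
```

```text
time: 44.65
tool_pos: [582.2, -25.3, 57.3]
tcp_rot: [3.141, -0.001, 0.192]
contact_force: [1.1, -2.3, 5.3]
grip_width: 12.0
finger_force: 30.0
t 44.6 pos [582.2 -25.3  57.3] yaw 11.0 F [ 1.1 -2.3  5.3] w 12.0 g 30.0
(np.float64(582.7), np.float64(-25.3), 57.0, 11.0) -> cm [0.05 0.01 0.03] turn(yaw -) -0.0
```

```bash
python3 -m crank '[[[0,0,-0.05,0,0],[0,0,-0.05,0,0],[0,0,-0.1,0,0],[0,0,-0.1,0,0],[0,0,-0.1,0,0],[0,0,-0.1,0,0],[0,0,-0.1,0,0],[0,0,-0.1,0,0],[0,0,-0.1,0,0],[0,0,-0.1,0,0]]]'
```

```text
time: 45.65
tool_pos: [582.1, -25.0, 57.3]
tcp_rot: [3.14, -0.001, 0.192]
contact_force: [1.1, -4.4, 4.7]
grip_width: 11.7
finger_force: 30.0
```

The row is now snug: the force is rising and the motion has stopped. Release and lift.

```bash
python3 -m crank '[[[0.4,0,0,0,0],[0.4,0,0,0,0],[0.4,0,0,0,0],[0.4,0,0,0,0],[0.4,0,0,0,0],[0.4,0,0,0,0],[0.4,0,0,-3,0],[0.4,0,0,-7,0],[0.4,0,0,-11,0],[0.4,0,0,-14,0]]]';python3 -m crank '[[[0.4,0,4,-2,0],[0.4,0,8,-2,0],[0.4,0,12,-2,0],[0.4,0,16,-2,0],[0.4,0,20,-2,0],[0.4,0,24,-2,0],[0.4,0,28,-2,0],[0.4,0,28,-2,0],[0.4,0,28,-2,0],[0.4,0,28,-2,0]]]'
python3 - <<'E'
from m import *
for n in("side","top"):
    p,d=bot.capture(n); P=cloud(n,d); cv2.imwrite(f"pics/{n}6.png",cv2.cvtColor(p,cv2.COLOR_RGB2BGR)); print(n)
    rel(P,120,164,76,84); rel(P,97,140,54,64); rel(P,40,100,43,49); rel(P,-2,46,30,38); rel(P,-25,10,70,82)
    print(rect(P,(222,248,222,248) if n=="top" else (276,302,205,245),69,85))
a=cv2.imread("pics/top6.png")[140:260,190:350]; cv2.imwrite("pics/c6.png",cv2.resize(a,None,fx=4,fy=4,interpolation=2))
E
```

```text
time: 46.65
tool_pos: [582.0, -24.5, 199.7]
tcp_rot: [3.141, -0.002, 0.192]
contact_force: [1.1, -0.1, -0.4]
grip_width: 37.0
finger_force: 0.0
time: 47.65
tool_pos: [634.9, -298.2, 217.0]
tcp_rot: [-3.141, 0.0, 0.193]
contact_force: [-0.1, 0.6, 0.2]
grip_width: 36.7
finger_force: 0.0
side
336 [  1.4 148.6] [30.8 94.3] 89.6 [-44.3  47.3] [134.9 163.7] 78.7
210 [  0.5 116.9] [ 37.4 110.1] 89.4 [-53.9  52.7] [ 99.6 134.9] 58.9
308 [-0.4 68.4] [99.  40.5] 0.2 [-48.1  47.9] [49.9 86.9] 47.7
338 [ 7.5 23.3] [ 43.3 134.1] 89.6 [-52.7  59.3] [ 2.9 34. ] 34.0
62 [ 1.  -1.8] [38.1 14.5] 3.2 [-18.   19.5] [-7.6  4.9] 76.0
(175, array([415.8,  68.8,  38.4,  36.9,  20.5,  75.9]))
top
228 [  1.1 149.3] [94.5 29.2] 0.0 [-44.9  46.2] [135.1 163.3] 79.0
368 [ -0.3 117.2] [ 37.2 110.7] 88.3 [-53.2  51.7] [100.4 134.1] 58.3
266 [-0.5 74.6] [99.4 49.8] 0.1 [-37.   47.7] [51.4 98.8] 46.4
208 [24.  24.6] [ 42.2 102.6] 88.7 [-22.1  71.1] [ 4.7 45.4] 33.3
51 [ 0.1 -3.3] [38.8 11.7] 0.2 [-19.1  18.4] [-9.1  2.3] 76.7
(0, array([ 0.,  0.,  0.,  0.,  0., nan]))
  return _methods._mean(a, axis=axis, dtype=dtype,
  ret = ret.dtype.type(ret / rcount)
```

View pics/c6.png

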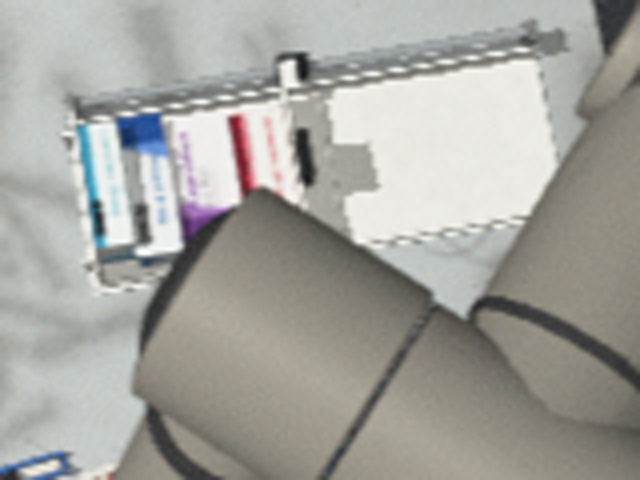

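The crop shows the row snug against the fixed end at (80,190), with the bookend tab at (303,155) directly behind carton_30. The bottle hasn't moved.

```bash
python3 -c "
from plant import bot
print(bot.close_job())"
```

```text
the job is handed in; nothing more can be done
None
```

The job is handed in, with no verdict returned: the last images show all four cartons upright in height order from the fixed bookend, the movable bookend snug and released, and the tablet bottle still in place.

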